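Pack up the bench stove: windscreen down, lid shut

TASK

Pack up the folding camp stove by pushing alone: first fold the upright windscreen at the stove's near end down flat into the case, and only then swing the hinged lid over it until it is fully shut. Use the fingertips or the outside of the fingers and grip nothing; the stove stays standing where it is, neither lifted, tipped nor shoved along, and the things around it stay where they are.

Things in the scene. Friction and masses are not known exactly. Their poses are not given: they have to be found in the camera images.
- stove: folding camp stove, a loose grey metal case (about 2.8 kg, on rubber feet) 280 mm along its x, 230 mm along its y, rim 85 mm high, walls 4 mm; burner and grate inside, the grate's top at 67 mm. Origin: centre of its underside; z up. Its -x end (with the windscreen) faces roughly toward the robot, its +y side carries the lid. A knob and a bar handle stick out 18 to 22 mm from its -y side at a height of about 50 mm
- windscreen (a joint): hinge angle of the windscreen, rad: 0 = folded flat inside the case (its stop), about 1.57 = upright; limit 1.75. Stiff hinge: it stays where it is left; about 1 to 2 N near its free edge moves it
- screen_hinge (a point): middle of the windscreen's hinge line, which runs along the stove's y; it lies at (-128, 0, 73) mm in the stove's frame, 12 mm below the rim and just inside the -x wall. The point turns with the windscreen: its x points along the plate to the free edge
- screen_edge (a point): middle of the windscreen's free edge, 100 mm from its hinge. The windscreen is a plain aluminium plate, 140 mm wide (along the stove's y), 100 mm tall, 4 mm thick; it folds toward the stove's +x, then lies about 10 mm below the rim, the free edge at (-28, 0, 73) mm in the stove's frame
- lid (a joint): hinge angle of the lid, rad: 0 = shut flat on the case (its stop), 1.57 = upright, more = leaning back beyond the stove's +y side; limit 2.05. Stiff hinge: it stays where it is left; about 4 N (leaning back) down to 1 N (nearly shut), square to it and 190 mm from its hinge, swings it shut. The lid cannot pass the upright windscreen
- lid_hinge (a point): middle of the lid's hinge line, which runs along the stove's x on the +y rim; at (0, 115, 85) mm in the stove's frame. The point turns with the lid: its -y points along the lid to the free edge, its z out of the lid's outer face
- lid_edge (a point): middle of the lid's free edge, on the outer face, 230 mm from the hinge line. The lid is a grey plate 280 mm (stove's x) by 230 mm, its outer face 13 mm from the hinge line; when shut its top is level at 98 mm and the free edge lies over the case's -y rim
- canister: bystander: gas canister, blue, 104 mm across, 100 mm tall; on the stove's -y side (may be swapped with the pot); origin at its underside. Leave it alone
- pot: bystander: small aluminium pot, 124 mm across, 80 mm tall; on the stove's -y side (may be swapped with the canister); origin at its underside. Leave it alone
- mug: bystander: steel mug, 80 mm across with a handle, 85 mm tall; on the bench behind the open lid (+y side) (may be swapped with the jar); origin at its underside. Leave it alone
- jar: bystander: small amber jar, 64 mm across, 75 mm tall; on the bench behind the open lid (+y side) (may be swapped with the mug); origin at its underside. Leave it alone
- wrench: bystander: wrench lying on the bench; in front of the windscreen end (-x side); origin at its underside. Leave it alone
- brush: bystander: brush lying on the bench; on the bench below the open lid (+y side); origin at its underside. Leave it alone

How it is judged:
On the way, in this order (a step that is already met when the one before it is completed fails the run):
1. the windscreen lies folded flat in the case while the lid is still open (value of joint windscreen below 0.12 rad and value of joint lid above 0.9 rad), for 0.2 s.
2. the lid is shut over it (value of joint lid below 0.04 rad and value of joint windscreen below 0.12 rad), for 0.2 s.
At the end, for the whole second after the job is handed in: Windscreen within 0.12 rad of flat, lid within 0.04 rad of shut over it, the stove level, at rest and within 20 mm of where it stood, the bystanders within 30 mm of theirs (all of step 2 and distance of stove from where it was at the start of the episode below 0.02 m and angle between stove's own z axis and vertical below 0.03 rad and linear speed of stove below 0.01 m/s and distance of each of canister, pot, mug, jar, wrench, brush from where it was at the start of the episode below 0.03 m); the robot touches nothing.
It fails at once if the stove is lifted or tipped (raised more than 15 mm or tilted more than 0.1 rad) (height (world z) of stove above 0.015 m or angle between stove's own z axis and vertical above 0.1 rad).
It fails at once if the stove is shoved or carried more than 20 mm (distance of stove from where it was at the start of the episode above 0.02 m).
It fails at once if a bystander is lifted, carried or pushed more than 30 mm (distance of any of canister, pot, mug, jar, wrench, brush from where it was at the start of the episode above 0.03 m).
It also fails if it takes over 58 s, if anything falls off the work surface, if the arm or the gripper's body presses on something with over 40 N, if the wrist force passes 120 N, or if a joint passes its speed limit or range.

ROBOT

A 6-joint arm with a two-finger parallel gripper is mounted at the origin on the work surface. World frame = base frame: x ahead of the robot, y to its left, z up, the work surface at z = 0. Lengths are in m, angles in rad, forces in N, time in s.
With the tool pointing down it reaches from about 0.425 to 0.95 m from the base axis. Payload 3.5 kg.
Tool frame: the origin (TCP) lies on the centre line of the jaws, within the pads' length; the fingertips stand 17 mm ahead of it and the grasp point (between the pads) lies 2 mm behind it; z points along the fingers, y is the line along which they close (so a half turn about z gives the same grasp; the last joint's range is limited). The gripper opens to 85 mm and grips with 20 to 120 N. Pads are 22 mm wide; open, the fingers measure 114 mm over their backs; the gripper's body (76 mm by 85 mm) begins 54 mm behind the grasp point. The pads swing forward as they close: fully open they stand 13 mm farther back than shut.
Start: joints at [-0.15, 0.286, 1.577, -0, 1.279, -0.15], TCP at [0.675, 0, 0.248] pointing down, gripper open.
Joint ranges: [-2.77, 2.77], [-0.9, 2.22], [0.21, 2.48], [-1.53, 4.67], [0.24, 2.81], [-2.84, 2.84]. Speed limits (rad/s): [2.79, 2.79, 3.14, 3.14, 3.14, 3.14].

INTERFACE

Orientations are given as a unit quaternion [x, y, z, w].
In Python, from plant import ctrl gives the robot as it stands. The module is installed in compiled form; this text tells all that it offers.
- The arm moves only by the tool drive_tool, never from a script. Its argument "moves" is a list of rows, each a list of 3 entries, a list of its own where there are three numbers: the turn, a rotation vector about the tool's x, y, z in rad, then the shift along the tool's x, y, z in m, then the finger opening in m, from 0 to 0.0854. A call has 1 to 5 rows; each row shifts and turns the commanded pose from where the row before left it, along the tool's axes as they then stand; what a row does not reach is not made up. A row lasts 1/8 s, in which the tool goes at most 62.5 mm and 10.7 degrees, less where a joint would pass 70% of its speed; a pose out of reach is approached as far as the arm can. A call with a gripper value outside its range is refused whole. The fingers move at their own pace and stop on an object; "grip_force" is the grip in N (left out, the last holds). Time passes only in rows, so rows that do not move let the fingers close. It gives the time, the measured TCP pose, the force, the opening and the grip force at its end, in the units of the state.
- ctrl.get_state(): the state, without advancing time (a new reading comes with each control period).
- ctrl.read_camera(name): name is "scene" or "side" or "wrist"; returns a dict with "image" (420x560x3 uint8, red, green, blue), "fx", "fy", "cx", "cy" (pixels), "R" (3x3) and "t" (3): a world point X has camera coordinates R X + t. Camera axes: x right, y down, z forward; pixel columns grow to the right and rows downward; lengths in m; the calibration is good to about 2 mm. A picture is of the moment at which its call begins. There is no depth.
- ctrl.sign_off(): hands the job in; it is judged then, once.
The state is a dict: "time": time; "qpos": joint angles; "dq": joint speeds; "joint_efforts": joint torques, N m; "eef_pos": TCP position; "tcp_rot": TCP orientation; "contact_force": force on the tool from outside, world axes, zero at the start; "wrist_torque": the same for the moment, N m; "opening": opening from 0.0 (shut) to 1.0 (fully open); "finger_force": force on a finger pad.
Only numpy, scipy, OpenCV 4.12 (cv2) and the standard library are available. Lean on these libraries where they do the work, as an engineer would, in place of code of your own. Each camera call takes 0.05 s, during which the arm holds its last target. There are 200 camera calls.

## Working session

There is one attempt and no reset: what is moved stays moved. The work goes in short steps, Python scripts to look and compute and a tool call to move; the robot and the scene stay as the last step left them, time stands still between calls to the robot, and variables do not carry over. Pictures are saved under pics/ and viewed, at most 10 in all, crops included, and the job is handed in when it is done.

Besides the shell and the picture viewer there is one more tool, called after "Call:" as a command line: name --argument value ..., lists and objects as JSON in quotes. drive_tool: Moves the arm, as the interface text tells. Its arguments: {"type":"object","properties":{"moves":{"type":"array","items":{"type":"array"}},"grip_force":{"type":"number"}},"required":["moves"]}

```bash
mkdir -p pics
python3 - <<'E'
from plant import ctrl
import cv2,json
s=ctrl.get_state();print(s)
for n in("scene","side"):
    c=ctrl.read_camera(n);cv2.imwrite(f"pics/{n}0.png",c["image"][:,:,::-1])
    print(n,c["fx"],c["fy"],c["cx"],c["cy"],c["R"],c["t"])
E
```

```text
{'time': 0.0, 'qpos': array([-1.50014356e-01,  2.87159348e-01,  1.57819578e+00, -2.71794505e-05,
        1.27856649e+00, -1.50023058e-01]), 'dq': array([-0.00026842,  0.00089715, -0.00077868, -0.00042824,  0.00070563,
        0.00056264]), 'joint_efforts': array([-1.79628755e-04, -4.05981302e+01, -2.92628127e+01, -1.54224781e-04,
        5.81841552e-03,  3.74769741e-06]), 'eef_pos': array([6.74381570e-01, 1.07263835e-04, 2.46941164e-01]), 'tcp_rot': array([ 7.07100446e-01,  7.07112158e-01, -7.01568663e-04, -9.29506238e-04]), 'contact_force': array([ 0.25488715, -0.31029904, -0.14781019]), 'wrist_torque': array([-0.00761948, -0.0078673 ,  0.03205982]), 'finger_force': 0.0, 'opening': 1.000462556368943}
scene 472.21604073047763 472.21604073047763 284.86188501668795 202.98463284727825 [[ 0.98731953  0.15806429 -0.01469104]
 [ 0.09716053 -0.67488351 -0.73149988]
 [-0.12553875  0.72079673 -0.68168328]] [-0.56526218  0.0433306   1.44730434]
side 398.1606193172704 398.1606193172704 285.6376917406604 209.32383448375344 [[-0.13581345  0.99071866 -0.00558873]
 [ 0.873095    0.117019   -0.47329871]
 [-0.46825188 -0.06915982 -0.88088427]] [ 0.02446347 -0.48930501  1.460744  ]
```

View pics/scene0.png

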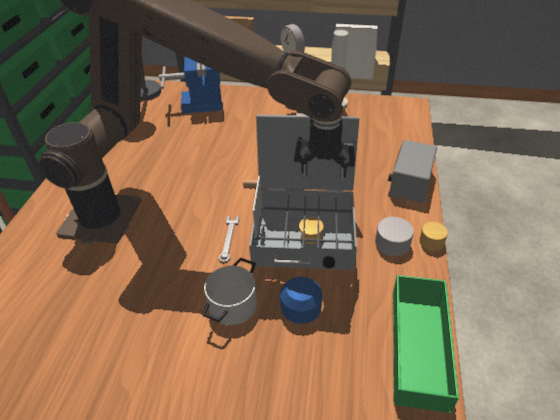

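View pics/side0.png

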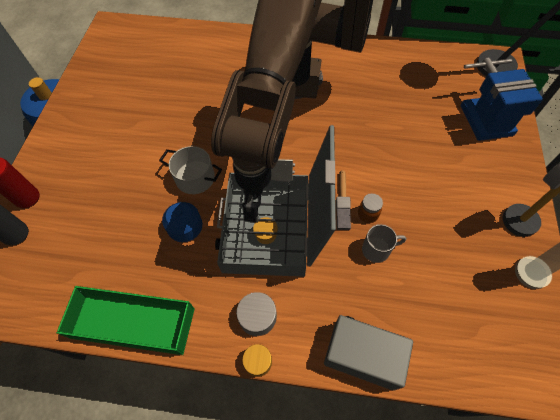

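The scene image shows the stove at about (255-357, 190-270) with the lid open behind it. The pot (230,295) and canister (300,298) are on the -y side. The wrench is at (228,238). In the side view the gripper hangs over the stove at (250,190) and hides the windscreen. I'll enlarge both.

Run:
```python
import cv2,numpy as np
a=cv2.imread("pics/scene0.png")[105:285,240:370];b=cv2.imread("pics/side0.png")[120:290,205:355]
a=cv2.resize(a,None,fx=3,fy=3,interpolation=cv2.INTER_CUBIC);b=cv2.resize(b,None,fx=2.7,fy=2.7,interpolation=cv2.INTER_CUBIC)
o=np.zeros((560,800,3),np.uint8);o[:a.shape[0],:a.shape[1]]=a;o[:b.shape[0],395:395+b.shape[1]]=b
cv2.imwrite("pics/z0.png",cv2.convertScaleAbs(o,alpha=1.6,beta=15))
```

```text
(no output)
```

View pics/z0.png

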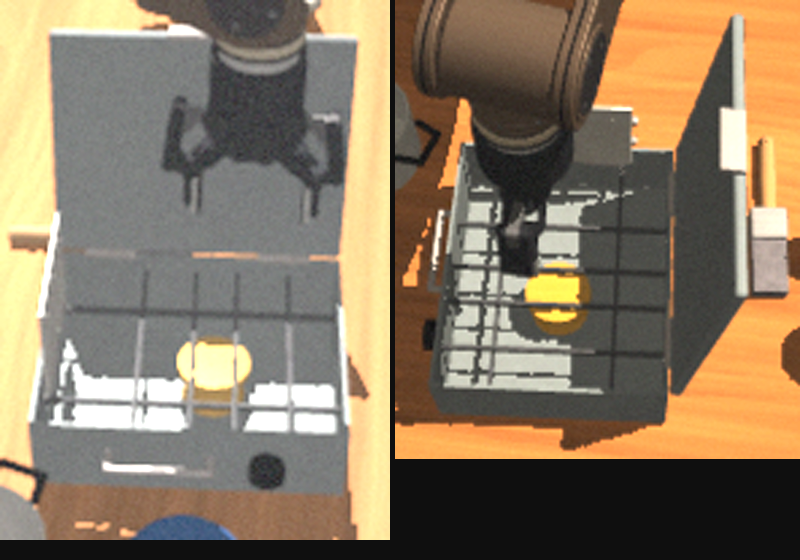

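The zoom shows both ends of the case rim, the lid leaning a little back, and the windscreen upright. In the scene image the windscreen's free edge runs from (259,176) to (253,210). In the side image its +y corner is at (293,160). Next I fit the pose from these corners.

```bash
cat > h.py <<'E'
import numpy as np
from scipy.spatial.transform import Rotation as Ro
def stove2w(p,P):
    x,y,th=p[:3];c,s=np.cos(th),np.sin(th);P=np.asarray(P,float)
    return np.array([x+c*P[0]-s*P[1],y+s*P[0]+c*P[1],P[2]])
def lidp(phi,x,d,h):  # d from hinge to free edge, h outward
    return [x,.115-d*np.cos(phi)+h*np.sin(phi),.085+d*np.sin(phi)+h*np.cos(phi)]
def scrp(a,y,d): return [-.128+d*np.cos(a),y,.073+d*np.sin(a)]
def proj(c,X):
    q=c["R"]@X+c["t"];return np.array([c["fx"]*q[0]/q[2]+c["cx"],c["fy"]*q[1]/q[2]+c["cy"]])
E
python3 - <<'E'
from h import *
from plant import ctrl
from scipy.optimize import least_squares
S=ctrl.read_camera("scene");D=ctrl.read_camera("side")
z=lambda u,v:(240+u/3,105+v/3)
w=lambda u,v:(205+(u-395)/2.7,120+v/2.7)
obs=[(S,"r",(-.14,-.115,.085),z(32,424)),(S,"r",(.14,-.115,.085),z(350,433)),(S,"r",(.14,-.115,0),z(350,494)),
(S,"l",(-.14,.23,.006),z(52,32)),(S,"l",(.14,.23,.006),z(356,40)),(S,"s",(.07,.1),z(57,213)),(S,"s",(-.07,.1),z(40,315)),
(D,"r",(.14,-.115,.085),w(445,388)),(D,"r",(.14,.115,.085),w(668,395)),(D,"r",(.14,.115,0),w(665,424)),(D,"r",(-.14,.115,.085),w(672,152)),
(D,"l",(-.14,.23,.006),w(737,17)),(D,"l",(.14,.23,.006),w(741,296)),(D,"s",(.07,.1),w(632,108))]
def pt(p,k,a):
    return stove2w(p,a if k=="r" else lidp(p[3],*a) if k=="l" else scrp(p[4],*a))
f=lambda p:np.concatenate([proj(c,pt(p,k,a))-o for c,k,a,o in obs])
r=least_squares(f,[.68,.0,0,1.8,1.57],loss="soft_l1")
print(r.x);print(f(r.x).reshape(-1,2).round(1))
p=r.x
print("edge",pt(p,"s",(0,.1)),"lid edge",pt(p,"l",(0,.23,.013)),pt(p,"l",(-.14,.23,.013)),pt(p,"l",(.14,.23,.013)))
E
```

```text
[0.62981518 0.00571796 0.09928111 1.74594269 1.60255559]
[[-0.3 -0.4]
 [ 1.2  0.4]
 [-1.6  0.8]
 [-0.8 -0.9]
 [ 1.3 -1.5]
 [ 0.  -0.9]
 [ 0.3 -0. ]
 [-6.1  0.2]
 [ 0.5  0.6]
 [ 0.4  0.5]
 [ 0.2 -1.1]
 [-0.6 -2.1]
 [ 0.2  0.2]
 [-0.3 -0.4]]
edge [ 0.49928573 -0.0072839   0.17294957] lid edge [0.61317532 0.1727704  0.30921596] [0.47386472 0.15889387 0.30921596] [0.75248591 0.18664693 0.30921596]
```

Call:
drive_tool --moves '[[[0, 0, 0], [0, -0.056, 0], 0.0], [[0, 0, 0], [-0.007, -0.056, 0], 0.0], [[0, 0, 0], [0, -0.056, 0], 0.0], [[0, 0, 0], [0, -0.057, 0], 0.0], [[0, 0, 0], [0, 0, 0], 0.0]]'

```text
time: 0.82
eef_pos: [0.446, -0.0062, 0.2467]
tcp_rot: [0.707, 0.707, -0.001, -0.001]
contact_force: [0.1, -0.1, -0.4]
opening: 0.004
finger_force: 0.0
```

Call:
drive_tool --moves '[[[0, 0, 0], [0, 0, 0.036], 0.0], [[0, 0, 0], [0, 0, 0.036], 0.0], [[0, 0, 0], [0, 0, 0], 0.0], [[0, 0, 0], [0, 0, 0], 0.0]]'

```text
time: 1.32
eef_pos: [0.4513, -0.0072, 0.1777]
tcp_rot: [0.707, 0.707, 0.001, 0.001]
contact_force: [-0.1, 0.2, 0.0]
opening: -0.0
finger_force: 0.0
```

Run:
```python
from plant import ctrl
import cv2,numpy as np
s=ctrl.get_state();print(s["eef_pos"],s["contact_force"],s["opening"],s["tcp_rot"])
a=ctrl.read_camera("scene")["image"][105:285,230:370,::-1];b=ctrl.read_camera("side")["image"][100:290,205:355,::-1]
a=cv2.resize(a,None,fx=2.8,fy=2.8,interpolation=cv2.INTER_CUBIC);b=cv2.resize(b,None,fx=2.7,fy=2.7,interpolation=cv2.INTER_CUBIC)
o=np.zeros((560,800,3),np.uint8);o[:a.shape[0],:a.shape[1]]=a;o[:b.shape[0],395:395+b.shape[1]]=b
cv2.imwrite("pics/z1.png",cv2.convertScaleAbs(o,alpha=1.6,beta=15))
```

```text
[ 0.45129659 -0.00724081  0.17772565] [-0.13865862  0.16129173  0.02162234] -0.00034344243653620547 [7.07092583e-01 7.07120307e-01 5.18603660e-04 8.26023341e-04]
```

View pics/z1.png

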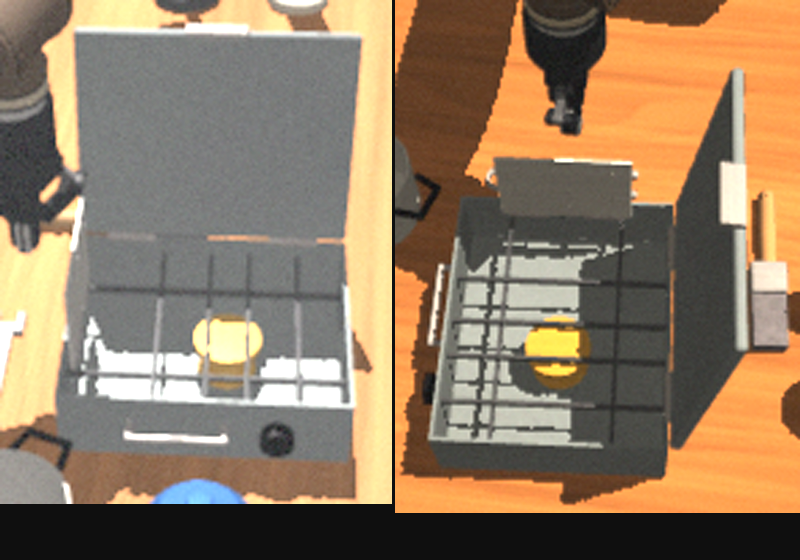

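The closed fingertips hang just in front of the windscreen: (565,120) in the side crop, and (25,245) in the scene crop. They are clear of it and near its middle. I advance to contact.

Call:
drive_tool --moves '[[[0, 0, 0], [0, 0.015, 0], 0.0], [[0, 0, 0], [0.0, 0.01, 0], 0.0], [[0, 0, 0], [0, 0.005, 0], 0.0], [[0, 0, 0], [0, 0.005, 0], 0.0]]'

```text
time: 1.92
eef_pos: [0.485, -0.0069, 0.1765]
tcp_rot: [0.707, 0.707, -0.0, -0.0]
contact_force: [-1.3, -0.1, 1.2]
opening: -0.001
finger_force: 0.7
```

Call:
drive_tool --moves '[[[0, 0, 0], [0, 0.008, 0], 0.0], [[0, 0, 0], [0.0, 0.008, 0.002], 0.0], [[0, 0, 0], [0, 0.008, 0.002], 0.0]]'

```text
time: 2.3
eef_pos: [0.5095, -0.0069, 0.1722]
tcp_rot: [0.707, 0.707, 0.0, -0.0]
contact_force: [-0.5, 0.6, 1.1]
opening: -0.002
finger_force: 0.6
```

Call:
drive_tool --moves '[[[0, 0, 0], [0.001, 0.01, 0.004], 0.0], [[0, 0, 0], [0.001, 0.01, 0.004], 0.0], [[0, 0, 0], [0.001, 0.012, 0.008], 0.0], [[0, 0, 0], [0.001, 0.011, 0.01], 0.0], [[0, 0, 0], [0, 0, 0], 0.0]]'

```text
time: 2.92
eef_pos: [0.5521, -0.0028, 0.1448]
tcp_rot: [0.707, 0.707, -0.0, -0.001]
contact_force: [-0.9, 0.5, 0.1]
opening: 0.001
finger_force: 0.0
```

Call:
drive_tool --moves '[[[0, 0, 0], [0.001, 0.009, 0.012], 0.0], [[0, 0, 0], [0.001, 0.006, 0.014], 0.0], [[0, 0, 0], [0, 0.004, 0.014], 0.0], [[0, 0, 0], [0, 0, 0], 0.0]]'

```text
time: 3.42
eef_pos: [0.57, -0.0007, 0.1042]
tcp_rot: [0.707, 0.707, -0.001, -0.002]
contact_force: [-1.0, -0.2, 0.2]
opening: -0.001
finger_force: 0.0
```

Call:
drive_tool --moves '[[[0, 0, 0], [0, 0.001, 0.006], 0.0], [[0, 0, 0], [0, 0, 0.004], 0.0], [[0, 0, 0], [0, 0, 0.002], 0.0], [[0, 0, 0], [0, 0, 0], 0.0]]'

```text
time: 3.92
eef_pos: [0.5718, -0.001, 0.0943]
tcp_rot: [0.707, 0.707, -0.0, -0.0]
contact_force: [-0.1, -0.3, -0.3]
opening: -0.004
finger_force: 0.0
```

Call:
drive_tool --moves '[[[0, 0, 0], [0, 0, 0.003], 0.0], [[0, 0, 0], [0, 0, 0], 0.0]]'

```text
time: 4.18
eef_pos: [0.5722, -0.001, 0.092]
tcp_rot: [0.707, 0.707, 0.0, 0.0]
contact_force: [-2.6, 0.4, 4.3]
opening: -0.002
finger_force: 2.1
```

Run:
```python
from plant import ctrl
import cv2,numpy as np
s=ctrl.get_state();print(s["eef_pos"],s["contact_force"])
a=ctrl.read_camera("scene")["image"][105:285,230:370,::-1];b=ctrl.read_camera("side")["image"][100:290,205:355,::-1]
a=cv2.resize(a,None,fx=2.8,fy=2.8,interpolation=cv2.INTER_CUBIC);b=cv2.resize(b,None,fx=2.7,fy=2.7,interpolation=cv2.INTER_CUBIC)
o=np.zeros((560,800,3),np.uint8);o[:a.shape[0],:a.shape[1]]=a;o[:b.shape[0],395:395+b.shape[1]]=b
cv2.imwrite("pics/z2.png",cv2.convertScaleAbs(o,alpha=1.6,beta=15))
```

```text
[ 0.57219812 -0.00103762  0.09203001] [-2.5819979   0.41171769  4.32919959]
```

View pics/z2.png

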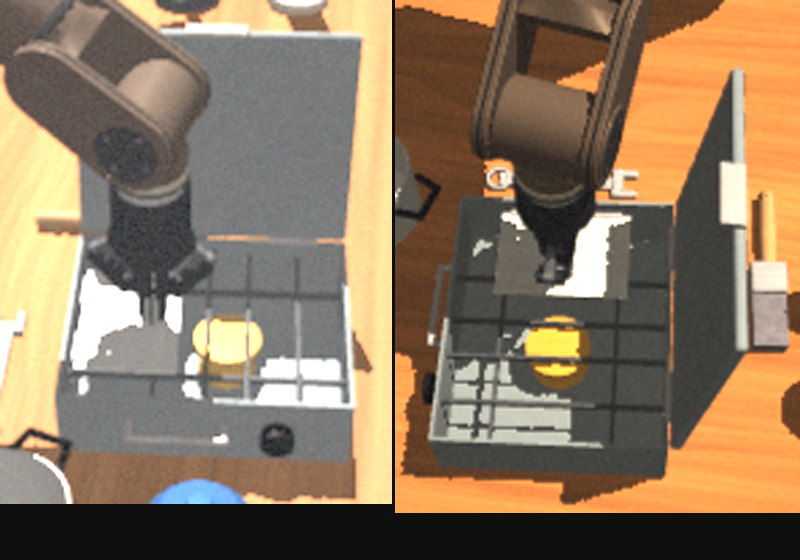

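The windscreen lies flat in the case: its plate spans (495-630, 215-295) in the side crop. The 4 N contact at plate height confirms it is on its stop. Next I rise, cross over the lid and come down behind it.

Call:
drive_tool --moves '[[[0, 0, 0], [0, 0, -0.055], 0.0], [[0, 0, 0], [0, 0, -0.06], 0.0], [[0, 0, 0], [0, 0, -0.06], 0.0], [[0, 0, 0], [0, 0.01, -0.06], 0.0], [[0, 0, 0], [0, 0.01, -0.06], 0.0]]'

```text
time: 4.9
eef_pos: [0.5918, -0.0009, 0.3876]
tcp_rot: [0.707, 0.707, -0.0, -0.0]
contact_force: [0.5, -0.4, -0.7]
opening: -0.004
finger_force: 0.0
```

Call:
drive_tool --moves '[[[0, 0, 0], [0.03, 0.01, 0], 0.0], [[0, 0, 0], [0.05, 0.005, 0], 0.0], [[0, 0, 0], [0.05, 0, 0], 0.0], [[0, 0, 0], [0.05, 0, 0], 0.0], [[0, 0, 0], [0.05, 0, 0], 0.0]]'

```text
time: 5.52
eef_pos: [0.6069, 0.2306, 0.3853]
tcp_rot: [0.707, 0.707, -0.0, -0.0]
contact_force: [0.5, 0.2, -0.2]
opening: -0.001
finger_force: 0.0
```

Call:
drive_tool --moves '[[[0, 0, 0], [0.01, 0, 0], 0.0], [[0, 0, 0], [0, 0, 0], 0.0]]'

```text
time: 5.78
eef_pos: [0.6069, 0.2392, 0.3855]
tcp_rot: [0.707, 0.707, -0.001, -0.0]
contact_force: [-0.7, 0.6, 0.6]
opening: -0.001
finger_force: 0.0
```

Call:
drive_tool --moves '[[[0, 0, 0], [0, 0, 0.05], 0.0], [[0, 0, 0], [0, 0, 0.045], 0.0], [[0, 0, 0], [-0.02, 0, 0], 0.0], [[0, 0, 0], [-0.015, 0, 0], 0.0], [[0, 0, 0], [-0.005, 0, 0], 0.0]]'

```text
time: 6.4
eef_pos: [0.6085, 0.197, 0.295]
tcp_rot: [0.708, 0.706, 0.002, 0.002]
contact_force: [0.3, -0.2, -0.2]
opening: -0.0
finger_force: 0.0
```

Call:
drive_tool --moves '[[[0, 0, 0], [-0.006, 0, 0], 0.0], [[0, 0, 0], [-0.006, 0, 0], 0.0], [[0, 0, 0], [-0.006, 0, 0], 0.0]]'

```text
time: 6.78
eef_pos: [0.6071, 0.1812, 0.2917]
tcp_rot: [0.707, 0.707, 0.001, -0.0]
contact_force: [0.6, 3.1, 2.0]
opening: 0.004
finger_force: 1.9
```

Call:
drive_tool --moves '[[[0, 0, 0], [-0.012, 0, 0], 0.0], [[0, 0, 0], [-0.013, 0, 0], 0.0], [[0, 0, 0], [-0.013, 0, 0], 0.0], [[0, 0, 0], [-0.013, 0, 0], 0.0], [[0, 0, 0], [-0.013, 0, 0.001], 0.0]]'

```text
time: 7.4
eef_pos: [0.6069, 0.1161, 0.2903]
tcp_rot: [0.707, 0.707, -0.0, -0.0]
contact_force: [0.7, 3.7, 2.8]
opening: 0.005
finger_force: 1.6
```

Call:
drive_tool --moves '[[[0, 0, 0], [-0.012, 0, 0.001], 0.0], [[0, 0, 0], [-0.012, 0, 0.001], 0.0], [[0, 0, 0], [-0.012, 0, 0.004], 0.0], [[0, 0, 0], [-0.012, 0, 0.004], 0.0], [[0, 0, 0], [-0.012, 0, 0.004], 0.0]]'

```text
time: 8.02
eef_pos: [0.607, 0.0562, 0.2759]
tcp_rot: [0.707, 0.707, -0.0, -0.0]
contact_force: [1.9, 2.0, 0.9]
opening: -0.0
finger_force: 1.2
```

Tracking the arc well, so I continue.

Call:
drive_tool --moves '[[[0, 0, 0], [-0.011, 0, 0.005], 0.0], [[0, 0, 0], [-0.013, 0, 0.008], 0.0], [[0, 0, 0], [-0.014, 0, 0.009], 0.0], [[0, 0, 0], [-0.013, 0, 0.01], 0.0], [[0, 0, 0], [-0.012, 0, 0.012], 0.0]]'

```text
time: 8.65
eef_pos: [0.6069, -0.0071, 0.2315]
tcp_rot: [0.707, 0.707, -0.0, 0.0]
contact_force: [1.1, 1.4, 1.9]
opening: 0.001
finger_force: 1.0
```

Call:
drive_tool --moves '[[[0, 0, 0], [-0.011, 0, 0.012], 0.0], [[0, 0, 0], [-0.01, 0, 0.013], 0.0], [[0, 0, 0], [-0.008, 0, 0.014], 0.0], [[0, 0, 0], [-0.008, 0, 0.015], 0.0], [[0, 0, 0], [-0.005, 0, 0.013], 0.0]]'

```text
time: 9.28
eef_pos: [0.6067, -0.0485, 0.164]
tcp_rot: [0.707, 0.707, -0.0, -0.0]
contact_force: [0.8, 1.2, 1.2]
opening: -0.002
finger_force: 0.7
```

Call:
drive_tool --moves '[[[0, 0, 0], [-0.005, 0, 0.014], 0.0], [[0, 0, 0], [-0.004, 0, 0.014], 0.0], [[0, 0, 0], [-0.002, 0, 0.01], 0.0], [[0, 0, 0], [0, 0, 0.006], 0.0], [[0, 0, 0], [0, 0, 0], 0.0]]'

```text
time: 9.9
eef_pos: [0.6065, -0.0588, 0.1205]
tcp_rot: [0.707, 0.707, -0.0, -0.001]
contact_force: [0.7, 0.7, -0.5]
opening: -0.002
finger_force: 0.0
```

Call:
drive_tool --moves '[[[0, 0, 0], [0, 0, 0.004], 0.0], [[0, 0, 0], [0, 0, 0.001], 0.0], [[0, 0, 0], [0, 0, 0], 0.0]]'

```text
time: 10.28
eef_pos: [0.6071, -0.059, 0.1165]
tcp_rot: [0.707, 0.707, 0.0, 0.0]
contact_force: [0.6, -0.0, 1.6]
opening: -0.003
finger_force: 0.2
```

Call:
drive_tool --moves '[[[0, 0, 0], [0, 0, 0.002], 0.0], [[0, 0, 0], [0, 0, 0.001], 0.0], [[0, 0, 0], [0, 0, 0], 0.0], [[0, 0, 0], [0, 0, 0], 0.0]]'

```text
time: 10.78
eef_pos: [0.6072, -0.0591, 0.115]
tcp_rot: [0.707, 0.707, -0.0, 0.0]
contact_force: [-2.9, 0.7, 7.1]
opening: -0.001
finger_force: 3.6
```

The force rises to 7 N at z = 98 mm, so the lid is on its stop. I retreat and check.

Call:
drive_tool --moves '[[[0, 0, 0], [0, 0, -0.02], 0.0], [[0, 0, 0], [0, 0, -0.06], 0.0], [[0, 0, 0], [0, 0, -0.06], 0.0], [[0, 0, 0], [0, 0, -0.06], 0.0], [[0, 0, 0], [0, 0, 0], 0.0]]'

```text
time: 11.4
eef_pos: [0.6096, -0.0594, 0.3224]
tcp_rot: [0.707, 0.707, 0.004, 0.006]
contact_force: [0.3, -0.4, 0.3]
opening: -0.004
finger_force: 0.0
```

Run:
```python
from plant import ctrl
import cv2,numpy as np
a=ctrl.read_camera("scene")["image"][105:335,180:460,::-1];b=ctrl.read_camera("side")["image"][100:290,150:420,::-1]
a=cv2.resize(a,(400,329),interpolation=cv2.INTER_CUBIC);b=cv2.resize(b,(400,281),interpolation=cv2.INTER_CUBIC)
o=np.zeros((340,800,3),np.uint8);o[:329,:400]=a;o[:281,400:]=b
cv2.imwrite("pics/z3.png",cv2.convertScaleAbs(o,alpha=1.6,beta=15))
```

```text
(no output)
```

View pics/z3.png

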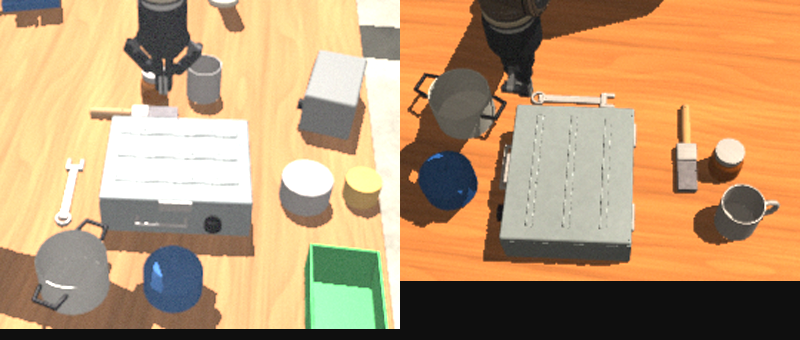

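The lid lies flat on the case (top at (105-250, 118-200) in the scene crop). The bystanders are where they were and the arm is clear, so I hand in.

```bash
python3 -c "
from plant import ctrl
print(ctrl.sign_off())"
```

```text
the job is handed in; nothing more can be done
None
```

I folded the windscreen flat and then swung the lid shut over it by pushing alone. Contact forces at the stops and the final pictures agree, the stove and bystanders look unmoved, and I handed the job in at about 11.5 s; sign-off returned no verdict.

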